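# Set the fallen ink bottle back in its caddy and click up the carry handle

### The arm

A 6-joint arm with a two-finger parallel gripper is mounted at the origin on the work surface. World frame = base frame: x ahead of the robot, y to its left, z up, the work surface at z = 0. Lengths are in mm, angles in rad, forces in N, time in s.
With the tool pointing down it reaches from about 400 to 925 mm from the base axis. Payload 12.5 kg.
Tool frame: the origin (TCP) lies midway between the tips of the shut fingers; the grasp point (between the pads) lies 19 mm behind it; z points along the fingers, y is the line along which they close (so a half turn about z gives the same grasp; the last joint's range is limited). The gripper opens to 95 mm and grips with 3 to 60 N. Pads are 20 mm wide; open, the fingers measure 119 mm over their backs; the gripper's body (75 mm by 180 mm) begins 59 mm behind the grasp point.
Start: joints at [1.011, 0.491, 1.559, -0, 1.092, -0.106], TCP at [273.978, 561.771, 182.361] pointing down, gripper open.
Joint ranges: [-3.1, 3.1], [-0.84, 2.19], [0.05, 2.79], [-1.13, 4.28], [0.06, 2.93], [-2.69, 2.69]. Speed limits (rad/s): [2.22, 2.22, 2.79, 3.14, 3.14, 3.14].

### API

Orientations are given as [roll, pitch, yaw] about the fixed x, y, z axes, in that order (R = Rz(yaw) Ry(pitch) Rx(roll)).
In Python, from cell import state, read_camera, camera_info, env gives the robot as it stands.
- The arm moves only by the tool move_arm, never from a script. Its argument "commands" is a list of rows, each a list of 3 entries, a list of its own where there are three numbers: the shift along the world's x, y, z in cm, then the turn, a rotation vector about the world's x, y, z in degrees, then the opening, from 0 (shut) to 1 (fully open). A call has 1 to 10 rows; each row shifts and turns the commanded pose from where the row before left it; what a row does not reach is not made up. A row lasts 1/10 s, in which the tool goes at most 50 mm and 8.59 degrees, less where a joint would pass 70% of its speed; a pose out of reach is approached as far as the arm can. A call with a gripper value outside its range is refused whole. The fingers move at their own pace and stop on an object; the grip force is fixed at half the most. Time passes only in rows, so rows that do not move let the fingers close. It gives the time, the measured TCP pose, the force, the opening and the grip force at its end, in the units of the state.
- state(): the state, without advancing time (a new reading comes with each control period).
- read_camera(name): name is "side" or "top"; returns the picture (420x560x3 uint8, blue, green, red); there is no depth.
- camera_info(name): a dict with "K" (3x3 intrinsics, pixels), "k1" (the pictures are not rectified: a ray, as slopes to the right and down, at radius r is drawn at 1 + k1 r^2 times it, then the intrinsics apply), "cam_to_world" (4x4, takes a point from camera to world coordinates). Camera axes: x right, y down, z forward; pixel columns grow to the right and rows downward; lengths in mm; the calibration is good to about 2 mm. A picture is of the moment at which its call begins. camera_info takes no time and is no camera call.
- env.job_done(): hands the job in; it is judged then, once.
The state is a dict: "t": time; "joints": joint angles; "qvel": joint speeds; "tau": joint torques, N m; "eef_pos": TCP position; "tcp_rot": TCP orientation; "ft_force": force on the tool from outside, world axes, zero at the start; "moment": the same for the moment, N m; "opening": opening from 0.0 (shut) to 1.0 (fully open); "grip_force": force on a finger pad.
Only numpy, scipy, OpenCV 4.12 (cv2) and the standard library are available. Lean on these libraries where they do the work, as an engineer would, in place of code of your own. Each camera call takes 0.05 s, during which the arm holds its last target. There are 200 camera calls.

### The job

Get the ink caddy ready to carry: pick up the square ink bottle that lies on its side on the desk and set it down gently, standing upright on the empty cork pad in the row of bottles, without dropping it. Then swing the caddy's carry handle up from the side until it clicks over the spring ball and stands fully upright at its stop, and let go. Leave the other bottles standing where they are and leave everything else on the desk alone.

Things in the scene. Friction and masses are not known exactly. Their poses are not given: they have to be found in the camera images.
- bottle: the fallen ink bottle, amber glass with a black cap, lying on one of its flat sides on the desk: square body 40 x 40 mm and 62 mm long, then neck and round cap 26 mm in diameter, 90 mm long over all, 0.1 to 0.2 kg. Origin at the centre of its underside (the base); z axis runs from the base to the cap (lies level at the start, must end pointing up); x and y are square to the body's flat sides
- free_place: the empty round cork pad (42 mm across, flush with the floor of the caddy's lane) where the bottle belongs; origin at the centre of the pad on the lane's floor, 8 mm above the desk; x axis across the lane like the caddy's. A neighbouring bottle's side is about 46 mm from its centre along the row, and if it is the first or last place the end board is 48 mm from its centre
- caddy: plywood caddy, immovable: 64 mm deep (x), 314 mm long (y). Origin on the desk under its centre. The lane runs along y: floor 8 mm above the desk, 52 mm wide between side rails 26 mm high over the desk; four places 66 mm apart (y = -99, -33, 33, 99 mm). End boards, 10 mm thick, rise to 122 mm. x points to the side where the handle is folded down, away from the robot
- hinge (a point): point on the handle's hinge axis midway between the end boards, 50 mm above the desk; the axis is the caddy's y axis
- handle (a joint): angle of the carry handle in rad: 0 = level, out over the desk on the caddy's +x side; 1.571 = upright over the caddy, its end stop. Stiff hinge: it stays where it is left. From about 1.27 a nib on the +y arm rides up a spring ball in the end board, at 1.43 it passes over (up to 10 N more at the bar) and is then held at the stop
- bar (a point): middle of the handle's wooden bar: a round bar 14 mm in diameter, 346 mm long along the caddy's y, 115 mm from the hinge axis, carried by flat steel arms at its two ends (outside the end boards); upright, the bar is 165 mm above the desk and 67 mm above the bottles' caps
- mate1: standing neighbour in the caddy, the same make of square bottle as the fallen one (40 x 40 mm, 90 mm tall); origin at the centre of its underside, z up to the cap
- mate2: standing neighbour in the caddy, the same make of square bottle as the fallen one (40 x 40 mm, 90 mm tall); origin at the centre of its underside, z up to the cap
- mate3: standing neighbour in the caddy, the same make of square bottle as the fallen one (40 x 40 mm, 90 mm tall); origin at the centre of its underside, z up to the cap
- tape: bystander: roll of paper tape lying flat, 84 mm across, 19 mm high; origin centre of underside
- eraser: bystander: white eraser 48 x 22 x 12 mm; origin centre of underside
- clamp_block: bystander: small aluminium paperweight 60 x 30 x 22 mm; origin centre of underside
- mug: bystander: white mug 80 mm across, 90 mm tall; origin centre of underside
- brush: bystander: brush lying on the desk; origin under its middle
- jar: bystander: glass jar with steel cap, 56 mm across, 45 mm tall; origin centre of underside
There are look-alikes about, which are no part of the job. Leave any green look-alike of the bottle alone.

How it is judged:
By the outcome, as a careful person would: the job done as asked, in the order asked, and still so for the second after the job is handed in, with the robot touching nothing.
It also fails if it takes over 72 s, if anything falls off the work surface, if the arm or the gripper's body presses on something with over 40 N, if the wrist force passes 120 N, or if a joint passes its speed limit or range.

## Working session

There is one attempt and no reset: what is moved stays moved. The work goes in short steps, Python scripts to look and compute and a tool call to move; the robot and the scene stay as the last step left them, time stands still between calls to the robot, and variables do not carry over. Pictures are saved under pics/ and viewed, at most 10 in all, crops included, and the job is handed in when it is done.

Besides the shell and the picture viewer there is one more tool, called after ">>>" by a JSON object that holds its "name" and its "arguments", one argument or row to a line. move_arm: Moves the arm, as the interface text tells. Its arguments: {"type":"object","properties":{"commands":{"type":"array"}},"required":["commands"]}

```bash
mkdir -p pics
cat > h.py <<'E'
import numpy as np, cv2
from cell import state, read_camera, camera_info, env
def ray(cam,u,v):
    c=camera_info(cam);K=np.array(c["K"]);T=np.array(c["cam_to_world"])
    d=np.array([(u-K[0,2])/K[0,0],(v-K[1,2])/K[1,1]]);s=d.copy()
    for _ in range(20): s=d/(1+c["k1"]*(s@s))
    return T[:3,3],T[:3,:3]@np.array([s[0],s[1],1])
def atz(cam,u,v,z):
    o,d=ray(cam,u,v);return np.round(o+d*(z-o[2])/d[2],1)
def proj(cam,P):
    c=camera_info(cam);K=np.array(c["K"]);T=np.array(c["cam_to_world"])
    p=T[:3,:3].T@(np.array(P)-T[:3,3]);s=p[:2]/p[2];s=s*(1+c["k1"]*(s@s))
    return np.round([K[0,0]*s[0]+K[0,2],K[1,1]*s[1]+K[1,2]],1)
E
python3 - <<'E'
from h import *
for c in("top","side"):
    cv2.imwrite(f"pics/{c}0.png",cv2.resize(read_camera(c),(800,600),interpolation=cv2.INTER_CUBIC));i=camera_info(c);print(i)
E
```

```text
{'K': array([[537.10665158,   0.        , 272.07891186],
       [  0.        , 537.10665158, 212.36538373],
       [  0.        ,   0.        ,   1.        ]]), 'k1': -0.033625369109676694, 'cam_to_world': array([[ 4.07782111e-04, -9.86788944e-01,  1.62010535e-01,
         3.46458856e+02],
       [-9.99805737e-01, -3.59488044e-03, -1.93795137e-02,
        -2.45471096e+01],
       [ 1.97058983e-02, -1.61971160e-01, -9.86598713e-01,
         1.37186948e+03],
       [ 0.00000000e+00,  0.00000000e+00,  0.00000000e+00,
         1.00000000e+00]])}
{'K': array([[439.9769765 ,   0.        , 280.1914975 ],
       [  0.        , 439.9769765 , 203.11747933],
       [  0.        ,   0.        ,   1.        ]]), 'k1': 0.0028645898637122648, 'cam_to_world': array([[ 9.75880360e-01, -1.46675843e-01,  1.61690201e-01,
         3.19459059e+02],
       [-2.17562546e-01, -7.14518621e-01,  6.64928326e-01,
        -9.64952708e+02],
       [ 1.80017370e-02, -6.84068225e-01, -7.29195859e-01,
         1.08397275e+03],
       [ 0.00000000e+00,  0.00000000e+00,  0.00000000e+00,
         1.00000000e+00]])}
```

View pics/top0.png

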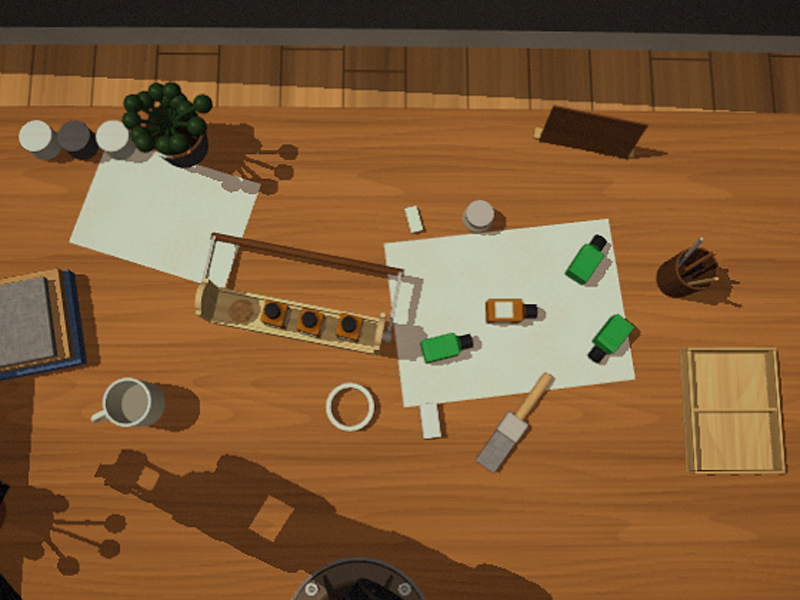

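View pics/side0.png

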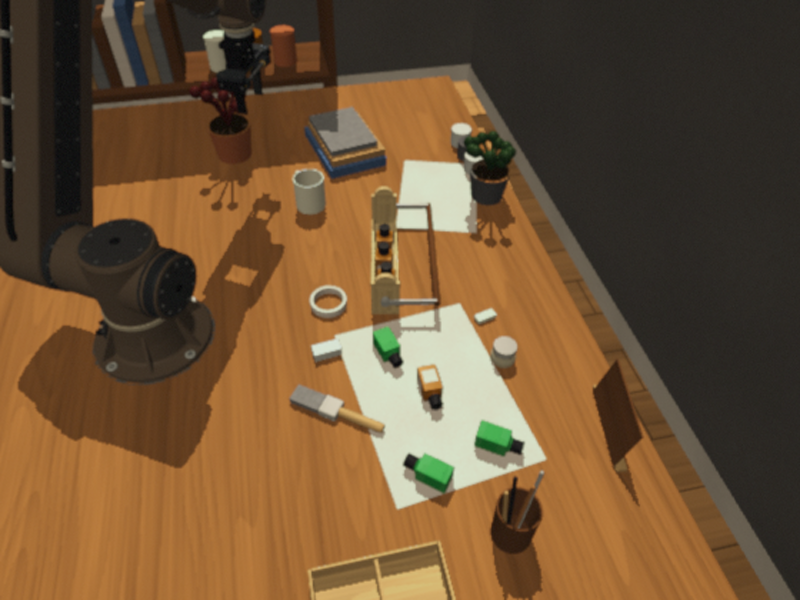

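The top view shows the amber bottle at (510,311) with its cap to the right. The empty pad is at (241,311), at the caddy's left (+y) end. The handle bar runs from (213,237) to (402,272). Next I'll enlarge the crops.

Run:
```python
from h import *
a=read_camera("top")
# crop cols 130..290 rows 155..255 x5 ; bottle cols 330..390 rows 200..240
cv2.imwrite("pics/c1.png",cv2.resize(a[155:255,130:290],(800,500),interpolation=cv2.INTER_CUBIC))
cv2.imwrite("pics/c2.png",cv2.resize(a[190:250,320:400],(800,600),interpolation=cv2.INTER_CUBIC))
```

```text
(no output)
```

View pics/c1.png

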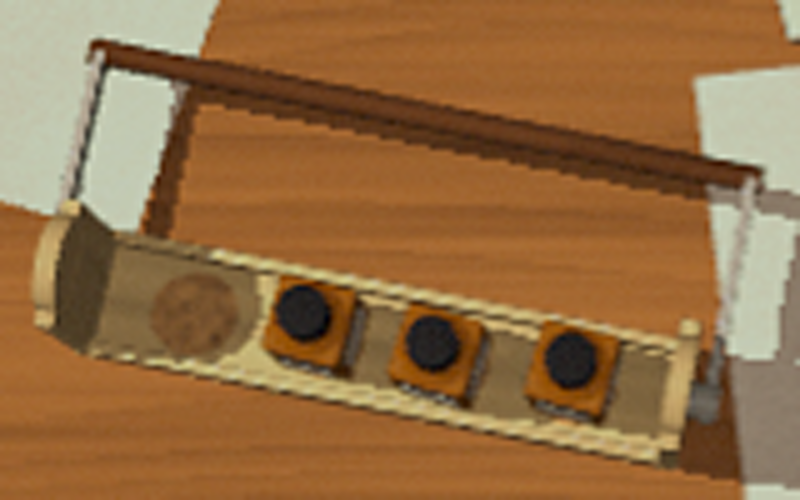

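View pics/c2.png

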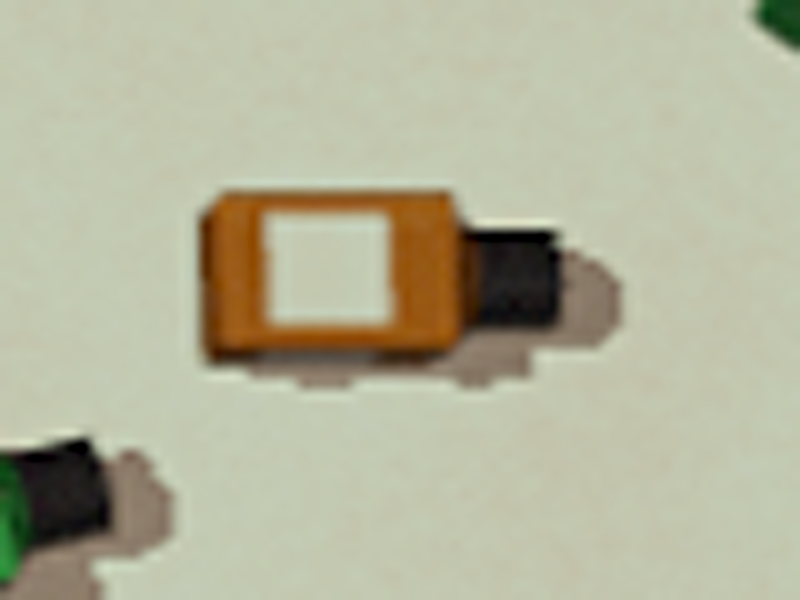

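The crops show the pad at c1 (197,317), the caps at (303,312), (433,342) and (571,360), and the bar ends at (95,47) and (760,178). The bottle's top face spans c2 (220..460, 192..350). Its cap centre line is at row 279, and the cap ends at column 557.

Run:
```python
from h import *
C=lambda x,y,z:atz("top",130+x/5-.4,155+y/5-.4,z)
B=lambda x,y,z:atz("top",320+x/10-.45,190+y/10-.45,z)
print("pad",C(197,317,8));print("caps",[C(*p,98) for p in((303,312),(433,342),(571,360))])
print("bar",C(93,48,50),C(760,178,50))
print("rail outer",C(118,350+8,26),C(655,463,26), "far", C(120,235,26),C(675,345,26))
print("ends top",C(60,205,122),C(40,320,122),C(688,322,122),C(668,455,122))
print("body top",[B(*p,40) for p in((215,192),(455,192),(462,350),(212,350))])
print("cap",B(557,279,20),B(480,279,20),B(557,231,20),B(557,328,20))
s=state();print(s["eef_pos"],s["tcp_rot"],s["ft_force"],s["t"],s["joints"])
```

```text
pad [554.8 212.9   8. ]
caps [array([543.7, 146.6,  98. ]), array([529.4,  84.1,  98. ]), array([520.9,  18.1,  98. ])]
bar [685.6 262.4  50. ] [620.1 -74.4  50. ]
rail outer [531.  248.9  26. ] [478.7 -22.2  26. ] far [594.1 250.2  26. ] [538.6 -32.1  26. ]
ends top [590.7 259.4 122. ] [535.7 266.6 122. ] [535.8 -37.6 122. ] [473.  -28.4 122. ]
body top [array([ 575. , -224.8,   40. ]), array([ 575.3, -285.7,   40. ]), array([ 535. , -286.4,   40. ]), array([ 534.8, -223.2,   40. ])]
cap [ 556.2 -315.3   20. ] [ 556.2 -295.5   20. ] [ 568.7 -315.7   20. ] [ 543.5 -314.9   20. ]
[273.87086583 561.60349717 181.93353936] [-3.14084896e+00 -5.39923522e-05  2.68785270e+00] [-0.07064242  0.54521478  0.55133335] 0.15 [ 1.01141607e+00  4.91384906e-01  1.55926574e+00 -2.78645200e-05
  1.09168726e+00 -1.05627473e-01]
```

>>> {"name": "move_arm", "arguments": {
  "commands": [
    [[1.4,-4.3,0],[0,0,-6.4],1],
    [[1.4,-4.3,0],[0,0,-6.4],1],
    [[1.4,-4.3,0],[0,0,-6.4],1],
    [[1.4,-4.3,0],[0,0,-6.4],1],
    [[1.4,-4.3,0],[0,0,-6.4],1],
    [[1.4,-4.3,0],[0,0,-6.4],1],
    [[1.4,-4.3,0],[0,0,-6.4],1],
    [[1.4,-4.3,0],[0,0,-6.4],1],
    [[1.4,-4.3,0],[0,0,-6.4],1],
    [[1.4,-4.3,0],[0,0,-6.4],1]
  ]
}}

```text
t: 1.15
eef_pos: [414.1, 130.0, 182.4]
tcp_rot: [3.141, -0.0, 1.566]
ft_force: [0.7, 0.4, 0.7]
opening: 0.998
grip_force: 0.0
```

```bash
cat > log.py <<'E'
from h import *
import json
s=state();d={k:np.round(s[k],5).tolist() for k in("eef_pos","tcp_rot","joints")}
open("log.jsonl","a").write(json.dumps(d)+"\n");print(d)
E
python3 log.py
```

```text
{'eef_pos': [414.14856, 130.0132, 182.44971], 'tcp_rot': [3.14128, -1e-05, 1.56639], 'joints': [0.15181, 0.21929, 2.00081, -5e-05, 0.92119, 0.15624]}
```

>>> {"name": "move_arm", "arguments": {
  "commands": [
    [[1.4,-4.3,-0.8],[2.5,0,0],0.8],
    [[1.4,-4.3,-0.8],[2.5,0,0],0.8],
    [[1.4,-4.3,-0.8],[2.5,0,0],0.8],
    [[1.4,-4.3,-0.8],[2.5,0,0],0.8],
    [[1.4,-4.3,-0.8],[2.5,0,0],0.8],
    [[1.4,-4.3,-0.8],[2.5,0,0],0.8],
    [[1.4,-4.3,-0.8],[2.5,0,0],0.8],
    [[1.4,-4.3,-0.8],[2.5,0,0],0.8],
    [[1.4,-4.3,-0.8],[2.5,0,0],0.8],
    [[1.5,-4.1,-0.8],[2.5,0,0],0.8]
  ]
}}

```text
t: 2.15
eef_pos: [555.0, -298.3, 101.8]
tcp_rot: [3.141, -0.438, 1.57]
ft_force: [1.1, 0.3, 0.5]
opening: 0.798
grip_force: 0.0
```

```bash
python3 log.py;python3 - <<'E'
from h import *
a=read_camera("top")
cv2.imwrite("pics/c3.png",cv2.resize(a[180:260,310:410],(800,640),interpolation=cv2.INTER_CUBIC)[:600])
E
```

```text
{'eef_pos': [555.03817, -298.32924, 101.81873], 'tcp_rot': [3.14144, -0.43824, 1.57029], 'joints': [-0.75052, 0.70645, 1.45857, 0.32819, 1.30012, -0.89038]}
```

View pics/c3.png

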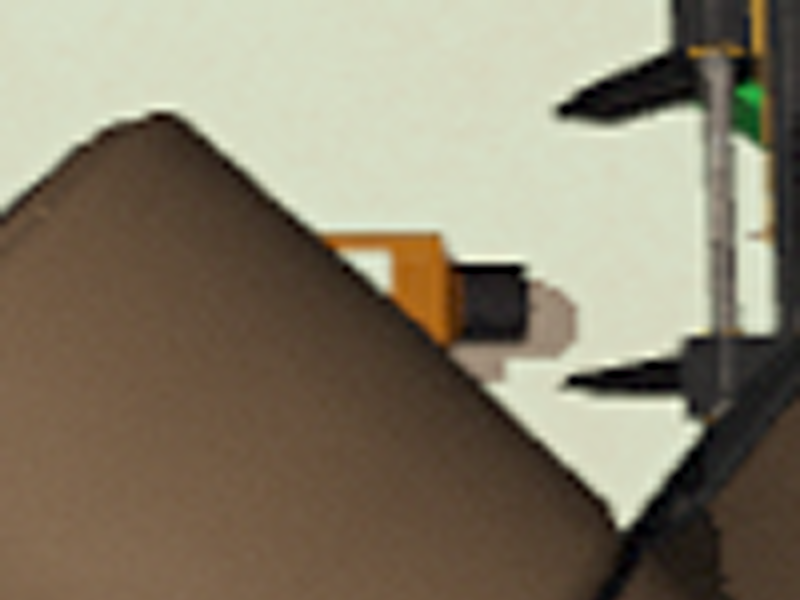

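The fingertips at c3 (558,112) and (567,382) straddle the bottle's axis, so I'll descend along the tool and close.

>>> {"name": "move_arm", "arguments": {
  "commands": [
    [[0,0.9,-2.0],[0,0,0],0.75],
    [[0,0.9,-2.0],[0,0,0],0.75],
    [[0,0.9,-2.0],[0,0,0],0.75],
    [[0,0.7,-1.5],[0,0,0],0.75],
    [[0,0.5,-1.0],[0,0,0],0.75],
    [[0,0.3,-0.7],[0,0,0],0.75],
    [[0,0,0],[0,0,0],0.3],
    [[0,0,0],[0,0,0],0.3],
    [[0,0,0],[0,0,0],0.3],
    [[0,0,0],[0,0,0],0.3]
  ]
}}

```text
t: 3.2
eef_pos: [555.2, -254.7, 10.9]
tcp_rot: [3.141, -0.436, 1.571]
ft_force: [0.2, -0.2, -0.3]
opening: 0.469
grip_force: 0.0
```

```bash
python3 log.py
```

```text
{'eef_pos': [555.19281, -254.66804, 10.90829], 'tcp_rot': [3.14061, -0.43562, 1.57093], 'joints': [-0.70203, 0.78625, 1.58355, 0.3721, 1.0926, -0.92829]}
```

Now I'll finish the close and lift. I'll shut fully so the grip force holds.

>>> {"name": "move_arm", "arguments": {
  "commands": [
    [[0,0,0],[0,0,0],0.2],
    [[0,0,0],[0,0,0],0],
    [[0,0,0],[0,0,0],0],
    [[0,0,0],[0,0,0],0],
    [[0,0,0.3],[0,0,0],0],
    [[0,0,1],[0,0,0],0],
    [[0,0,2],[0,0,0],0],
    [[0,0,3],[0,0,0],0],
    [[0,0,3],[0,0,0],0],
    [[0,0,3],[0,0,0],0]
  ]
}}

```text
t: 4.2
eef_pos: [554.7, -254.0, 134.9]
tcp_rot: [-3.141, -0.436, 1.571]
ft_force: [0.2, -0.0, -0.6]
opening: 0.408
grip_force: 30.0
```

```bash
python3 log.py
cat > kin.py <<'E'
from h import *
import json
from scipy.optimize import least_squares
from scipy.spatial.transform import Rotation as R
D=[json.loads(l) for l in open("log.jsonl")]
D.append(dict(eef_pos=[273.978,561.771,182.361],tcp_rot=[-3.1408,-0.00005,2.6879],joints=[1.01142,.49138,1.55927,0,1.09169,-.10563]))
def fk(q,k):
    H,a,L2,e,L3,d,Lt=k; e_=R.from_euler
    A=e_('z',q[0]);B=A*e_('y',q[1]);C=B*e_('y',q[2]);W=C*e_('z',q[3])*e_('y',q[4])*e_('z',q[5])
    p=A.apply([a,d,H])+B.apply([0,0,L2])+C.apply([e,0,L3])+W.apply([0,0,Lt])
    return p,W*e_('z',RZ)
RZ=np.pi/2
if __name__=="__main__":
    for rz in(-np.pi/2,0,np.pi/2,np.pi):
        RZ=rz
        print(rz,[round((fk(x["joints"],np.zeros(7))[1].inv()*R.from_euler('xyz',x["tcp_rot"])).magnitude(),3) for x in D])
    f=lambda k:np.concatenate([fk(x["joints"],k)[0]-x["eef_pos"] for x in D])
    r=least_squares(f,[200,0,400,0,400,66,250]);print(np.round(r.x,1),np.abs(r.fun).max(),np.linalg.svd(r.jac)[1])
    np.save("k.npy",r.x)
E
python3 kin.py
```

```text
{'eef_pos': [554.69672, -253.97287, 134.89989], 'tcp_rot': [-3.14112, -0.43642, 1.57072], 'joints': [-0.70157, 0.63533, 1.50662, 0.34063, 1.30764, -0.84239]}
-1.5707963267948966 [3.142, 3.142, 3.142, 3.142, 3.142]
0 [1.571, 1.571, 1.571, 1.571, 1.571]
1.5707963267948966 [0.0, 0.0, 0.0, 0.0, 0.0]
3.141592653589793 [1.571, 1.571, 1.571, 1.571, 1.571]
[197.3  -1.  586.9  42.9 412.2  65.9 304.2] 0.1943849037614882 [4.38691721 3.21590001 2.26285629 0.39376408 0.28642099 0.16652661
 0.16611689]
```

```bash
cat > ik.py <<'E'
from kin import *
import kin
k=np.load("k.npy");lo=np.array([-3.1,-.84,.05,-1.13,.06,-2.69]);hi=np.array([3.1,2.19,2.79,4.28,2.93,2.69])
def ik(p,W,n=40,seed=0,x0=None):
    rng=np.random.default_rng(seed);S={}
    def f(q):
        a,b=fk(q,k);return np.r_[(a-p)/100,(b.inv()*W).as_rotvec()]
    for i in range(n):
        r=least_squares(f,lo+(hi-lo)*rng.random(6) if x0 is None else np.clip(x0,lo+1e-3,hi-1e-3),bounds=(lo,hi))
        S[tuple(np.round(r.x,1))]=(r.cost,r.x)
        if x0 is not None: break
    return sorted(S.values(),key=lambda t:t[0])
R0=R.from_euler('xyz',D[-2]["tcp_rot"])
E
python3 - <<'E'
from ik import *
for az in(79,-11,169):
  for tilt in (0,):
    W=R.from_euler('z',az,degrees=True)*R.from_euler('x',-90,degrees=True)*R0
    d=W.as_matrix()[:,2]
    rel=R.from_euler('z',az,degrees=True).apply([-.3,-9.1,30.2])
    p=np.array([555.5,212.5,8])+rel
    print(az,d.round(2),p.round(1))
    for c,q in ik(p,W)[:4]:
        print("  ",round(c,5),q.round(2))
# upright at desk location, tool azimuth sweep
for az in range(0,360,30):
    W=R.from_euler('z',az,degrees=True)*R.from_euler('x',-90,degrees=True)*R0
    c,q=ik(np.array([540,-100,60.]),W,15)[0];print(az,round(c,4),q.round(2))
E
```

```text
79 [ 0.89 -0.17 -0.42] [564.4 210.5  38.2]
   0.0 [0.56 0.87 2.31 3.89 1.16 1.6 ]
   0.20044 [ 0.51  0.63  1.95 -1.13  0.59  0.24]
   0.27902 [ 0.21  0.54  2.1   1.41  0.06 -2.69]
   1.46953 [ 0.57  1.41  2.38  3.96  2.2  -2.69]
-11 [-0.17 -0.89 -0.42] [553.5 203.6  38.2]
   0.0 [ 0.58  1.05  1.31 -0.72  1.71  1.04]
   0.65453 [0.57 0.76 2.2  4.28 0.83 2.13]
   0.95224 [ 0.22  0.56  2.16  2.86  0.06 -2.69]
   1.0311 [ 0.37  1.79  0.05  4.28  2.91 -0.4 ]
169 [ 0.17  0.89 -0.42] [557.5 221.4  38.2]
   0.0 [-0.23  0.87  2.03  1.43  1.16  1.83]
   0.45656 [ 0.22  0.56  1.97  0.37  0.35 -2.69]
   2.09549 [ 0.38  1.64  1.87  3.97  2.89 -2.69]
   2.21973 [ 0.4   1.91  2.79 -1.13  2.93 -2.69]
0 0.0029 [ 0.19  0.85  1.83 -1.13  1.27  1.07]
30 0.0027 [0.15 0.81 2.29 4.28 1.12 1.57]
60 0.0 [-0.09  0.87  2.54  3.54  1.39  1.69]
90 0.0 [-0.6   0.91  2.6   2.6   1.44  1.37]
120 0.0 [-0.84  0.81  2.34  1.78  1.14  1.56]
150 0.0 [-0.83  0.83  1.99  1.15  1.25  1.89]
180 0.0 [-0.71  0.91  1.65  0.76  1.54  2.  ]
210 0.0 [-0.55  1.01  1.35  0.46  1.84  1.93]
240 0.0 [-0.38  1.07  1.17  0.15  2.03  1.7 ]
270 0.0 [-0.2   1.08  1.14 -0.2   2.04  1.39]
300 0.0 [-0.04  1.03  1.28 -0.52  1.85  1.15]
330 0.0 [ 0.11  0.94  1.55 -0.82  1.56  1.06]
```

```bash
cat > plan.py <<'E'
from ik import *
q0=np.array(D[-2]["joints"]);qg=np.array([.56,.87,2.31,3.89,1.16,1.6])
W=R.from_euler('z',79,degrees=True)*R.from_euler('x',-90,degrees=True)*R0
P1=np.array([564.4,210.5,38.2])
pm=P1+[-40,8,160]
c,q1=ik(pm,W,1,x0=qg)[0];print("pre",c,q1.round(2),pm)
if c>1e-4: q1=qg
n=6;p0=np.array(D[-2]["eef_pos"]);zs=[0,110,160,160,140,100,0]
q=q0;Wp=R0
for i in range(1,n+1):
    s=i/n;Wi=fk(q0+(q1-q0)*s,k)[1] if i<n else W
    pi=p0+(pm-p0)*s+[0,0,zs[i]]
    rv=(Wi*Wp.inv()).as_rotvec(degrees=True)
    for m in range(1,9):   # sub-steps
        Wm=R.from_rotvec(rv*m/8,degrees=True)*Wp;pp=p0+(pm-p0)*(i-1+m/8)/n+[0,0,zs[i-1]+(zs[i]-zs[i-1])*m/8]
        c,qn=ik(pp,Wm,1,x0=q)[0]
        if c>1e-4: print("FAIL",i,m,c,qn.round(2))
        dq=np.abs(qn-q).max();q=qn
    print(i,"rv",rv.round(1),np.linalg.norm(rv).round(1),"p",pi.round(0),q.round(2),"lastdq",dq.round(2))
    Wp=Wi
E
python3 plan.py
```

```text
pre 2.5315755301659875e-25 [0.64 0.45 2.32 4.16 0.91 1.22] [524.4 218.5 198.2]
1 rv [ 27.5  -1.3 -26.2] 38.0 p [ 550. -175.  255.] [-0.82  0.51  1.65  0.8   1.51 -0.61] lastdq 0.06
2 rv [ 32.5  11.6 -23. ] 41.5 p [545. -96. 316.] [-0.86  0.47  1.93  1.2   1.58 -0.27] lastdq 0.05
3 rv [ 35.   19.2 -18.7] 44.0 p [540. -18. 327.] [-0.79  0.47  2.29  1.62  1.56  0.06] lastdq 0.06
4 rv [ 35.6  21.3 -16.9] 44.8 p [534.  61. 317.] [-0.49  0.47  2.59  2.25  1.56  0.45] lastdq 0.1
5 rv [ 34.1  19.4 -19.2] 43.7 p [529. 140. 288.] [0.18 0.37 2.58 3.23 1.24 1.03] lastdq 0.12
6 rv [ 29.6  15.  -24.8] 41.5 p [524. 218. 198.] [0.64 0.45 2.32 4.16 0.91 1.22] lastdq 0.1
```

>>> {"name": "move_arm", "arguments": {
  "commands": [
    [[-0.06,1.0,1.5],[3.4,-0.2,-3.3],0],
    [[-0.06,1.0,1.5],[3.4,-0.2,-3.3],0],
    [[-0.06,1.0,1.5],[3.4,-0.2,-3.3],0],
    [[-0.06,1.0,1.5],[3.4,-0.2,-3.3],0],
    [[-0.06,1.0,1.5],[3.4,-0.2,-3.3],0],
    [[-0.06,1.0,1.5],[3.4,-0.2,-3.3],0],
    [[-0.06,1.0,1.5],[3.4,-0.2,-3.3],0],
    [[-0.06,1.0,1.5],[3.4,-0.2,-3.3],0]
  ]
}}

```text
t: 5.0
eef_pos: [550.0, -173.8, 254.4]
tcp_rot: [-3.012, -0.899, 1.017]
ft_force: [0.9, 0.2, -1.1]
opening: 0.405
grip_force: 30.0
```

>>> {"name": "move_arm", "arguments": {
  "commands": [
    [[-0.07,1.0,0.75],[4.1,1.5,-2.9],0],
    [[-0.07,1.0,0.75],[4.1,1.5,-2.9],0],
    [[-0.07,1.0,0.75],[4.1,1.5,-2.9],0],
    [[-0.07,1.0,0.75],[4.1,1.5,-2.9],0],
    [[-0.07,1.0,0.75],[4.1,1.5,-2.9],0],
    [[-0.07,1.0,0.75],[4.1,1.5,-2.9],0],
    [[-0.07,1.0,0.75],[4.1,1.5,-2.9],0],
    [[-0.07,1.0,0.75],[4.1,1.5,-2.9],0]
  ]
}}

```text
t: 5.8
eef_pos: [544.4, -93.8, 314.0]
tcp_rot: [-1.993, -0.927, -0.233]
ft_force: [0.5, -0.1, -2.1]
opening: 0.401
grip_force: 30.0
```

```bash
python3 log.py
```

```text
{'eef_pos': [544.38819, -93.7799, 314.015], 'tcp_rot': [-1.99327, -0.92653, -0.23298], 'joints': [-0.85544, 0.46471, 1.93599, 1.20031, 1.56825, -0.26365]}
```

>>> {"name": "move_arm", "arguments": {
  "commands": [
    [[-0.07,1.0,0.15],[4.4,2.4,-2.3],0],
    [[-0.07,1.0,0.15],[4.4,2.4,-2.3],0],
    [[-0.07,1.0,0.15],[4.4,2.4,-2.3],0],
    [[-0.07,1.0,0.15],[4.4,2.4,-2.3],0],
    [[-0.07,1.0,0.15],[4.4,2.4,-2.3],0],
    [[-0.07,1.0,0.15],[4.4,2.4,-2.3],0],
    [[-0.07,1.0,0.15],[4.4,2.4,-2.3],0],
    [[-0.07,1.0,0.15],[4.4,2.4,-2.3],0]
  ]
}}

```text
t: 6.6
eef_pos: [538.9, -13.8, 325.8]
tcp_rot: [-1.56, -0.317, -0.835]
ft_force: [1.6, 0.7, -0.7]
opening: 0.402
grip_force: 30.0
```

>>> {"name": "move_arm", "arguments": {
  "commands": [
    [[-0.07,1.0,-0.1],[4.5,2.7,-2.1],0],
    [[-0.07,1.0,-0.1],[4.5,2.7,-2.1],0],
    [[-0.07,1.0,-0.1],[4.5,2.7,-2.1],0],
    [[-0.07,1.0,-0.1],[4.5,2.7,-2.1],0],
    [[-0.07,1.0,-0.1],[4.5,2.7,-2.1],0],
    [[-0.07,1.0,-0.1],[4.5,2.7,-2.1],0],
    [[-0.07,1.0,-0.1],[4.5,2.7,-2.1],0],
    [[-0.07,1.0,-0.1],[4.5,2.7,-2.1],0]
  ]
}}

```text
t: 7.4
eef_pos: [533.3, 66.0, 317.7]
tcp_rot: [-1.528, 0.413, -1.14]
ft_force: [1.7, -1.3, -1.7]
opening: 0.403
grip_force: 30.0
```

>>> {"name": "move_arm", "arguments": {
  "commands": [
    [[-0.07,1.0,-0.35],[4.3,2.4,-2.4],0],
    [[-0.07,1.0,-0.35],[4.3,2.4,-2.4],0],
    [[-0.07,1.0,-0.35],[4.3,2.4,-2.4],0],
    [[-0.07,1.0,-0.35],[4.3,2.4,-2.4],0],
    [[-0.07,1.0,-0.35],[4.3,2.4,-2.4],0],
    [[-0.07,1.0,-0.35],[4.3,2.4,-2.4],0],
    [[-0.07,1.0,-0.35],[4.3,2.4,-2.4],0],
    [[-0.07,1.0,-0.35],[4.3,2.4,-2.4],0]
  ]
}}

```text
t: 8.2
eef_pos: [527.5, 146.5, 289.7]
tcp_rot: [-1.857, 1.06, -1.721]
ft_force: [1.4, -0.0, -1.6]
opening: 0.402
grip_force: 30.0
```

```bash
python3 log.py;python3 - <<'E'
from ik import *
R0=R.from_euler('xyz',D[-5]["tcp_rot"]);print(D[-5],len(D))
E
```

```text
{'eef_pos': [527.48424, 146.52687, 289.70345], 'tcp_rot': [-1.85664, 1.06024, -1.72149], 'joints': [0.21173, 0.37154, 2.58305, 3.25803, 1.24678, 1.0559]}
{'eef_pos': [555.19281, -254.66804, 10.90829], 'tcp_rot': [3.14061, -0.43562, 1.57093], 'joints': [-0.70203, 0.78625, 1.58355, 0.3721, 1.0926, -0.92829]} 7
```

Now the remaining turn to the target orientation.

```bash
cat > fin.py <<'E'
from h import *
from scipy.spatial.transform import Rotation as R
R0=R.from_euler('xyz',[-3.14112,-.43642,1.57072])
W=R.from_euler('z',79,degrees=True)*R.from_euler('x',-90,degrees=True)*R0
s=state();C=R.from_euler('xyz',s["tcp_rot"])
print("rot",(W*C.inv()).as_rotvec(degrees=True).round(1),"pos",np.round(s["eef_pos"],1),"to place",(np.array([564.4,210.5,38.2])-s["eef_pos"]).round(1), "j",np.round(s["joints"],2))
E
python3 fin.py
```

```text
rot [ 28.1  15.6 -24.4] pos [527.5 146.5 289.7] to place [  36.9   64.  -251.5] j [0.21 0.37 2.58 3.26 1.25 1.06]
```

>>> {"name": "move_arm", "arguments": {
  "commands": [
    [[0,0.8,-1.0],[3.51,1.95,-3.05],0],
    [[0,0.8,-1.0],[3.51,1.95,-3.05],0],
    [[0,0.8,-1.0],[3.51,1.95,-3.05],0],
    [[0,0.8,-1.0],[3.51,1.95,-3.05],0],
    [[0,0.8,-1.0],[3.51,1.95,-3.05],0],
    [[0,0.8,-1.0],[3.51,1.95,-3.05],0],
    [[0,0.8,-1.0],[3.51,1.95,-3.05],0],
    [[0,0.8,-1.0],[3.51,1.95,-3.05],0],
    [[0,0,0],[0,0,0],0]
  ]
}}

```text
t: 9.1
eef_pos: [528.3, 211.3, 210.1]
tcp_rot: [-3.137, 1.135, 2.955]
ft_force: [-0.0, 0.7, -1.0]
opening: 0.403
grip_force: 30.0
```

```bash
python3 fin.py;python3 - <<'E'
from h import *
a=read_camera("top");b=read_camera("side")
A=cv2.resize(a[140:260,110:270],(800,600),interpolation=cv2.INTER_CUBIC)
B=cv2.resize(b[60:240,200:340],(466,600),interpolation=cv2.INTER_CUBIC)
cv2.imwrite("pics/d.png",cv2.resize(np.hstack([A,B]),(800,379)));
E
```

```text
rot [ 0.1  0.  -0.1] pos [528.3 211.3 210.1] to place [  36.1   -0.8 -171.9] j [0.62 0.42 2.31 4.16 0.88 1.19]
```

View pics/d.png

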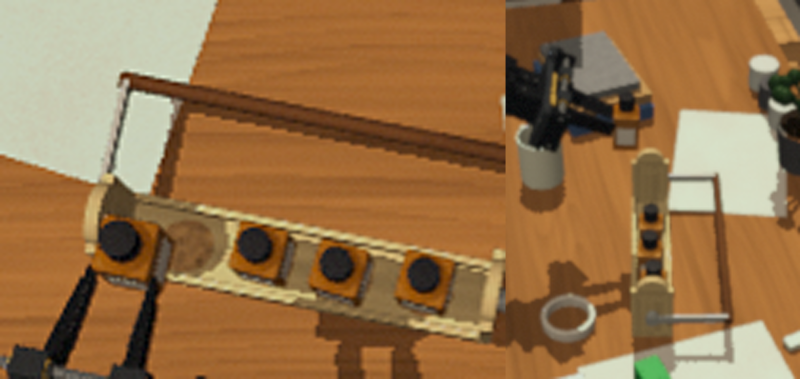

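The bottle hangs upright with its cap at (120,242) in the left half, the pad is at (193,247), and the scene is undisturbed.

Run:
```python
from h import *
print(atz("top",110+120/3.16-.4,140+242/3.16-.4,270), proj("top",[519.4,213,270]))
# mates for comparison in same view
for x,y in((254,244),(336,264),(427,279)): print(atz("top",110+x/3.16-.4,140+y/3.16-.4,98))
print(atz("top",110+193/3.16-.4,140+248/3.16-.4,8))
```

```text
[518.4 211.7 270. ] [147.  215.7]
[544.1 147.1  98. ]
[529.   84.8  98. ]
[517.8  15.8  98. ]
[554.6 208.6   8. ]
```

>>> {"name": "move_arm", "arguments": {
  "commands": [
    [[0.9,0,-1.5],[0,0,0],0],
    [[0.9,0,-1.5],[0,0,0],0],
    [[0.9,0,-1.5],[0,0,0],0],
    [[0.9,-0.1,-1.5],[0,0,0],0],
    [[0,0,-2],[0,0,0],0],
    [[0,0,-2],[0,0,0],0],
    [[0,0,-1.5],[0,0,0],0],
    [[0,0,-1.5],[0,0,0],0],
    [[0,0,-1.5],[0,0,0],0],
    [[0,0,0],[0,0,0],0]
  ]
}}

```text
t: 10.2
eef_pos: [563.4, 208.1, 62.9]
tcp_rot: [-3.125, 1.133, 2.967]
ft_force: [-0.8, -0.1, -1.0]
opening: 0.402
grip_force: 30.0
```

```bash
python3 fin.py;python3 - <<'E'
from h import *
a=read_camera("top");b=read_camera("side")
A=cv2.resize(a[190:240,130:210],(800,500),interpolation=cv2.INTER_CUBIC)
cv2.imwrite("pics/e.png",A)
E
```

```text
rot [ 0.4 -0.2 -0.2] pos [563.4 208.1  62.9] to place [  1.    2.4 -24.7] j [0.56 0.8  2.32 3.9  1.12 1.55]
```

View pics/e.png

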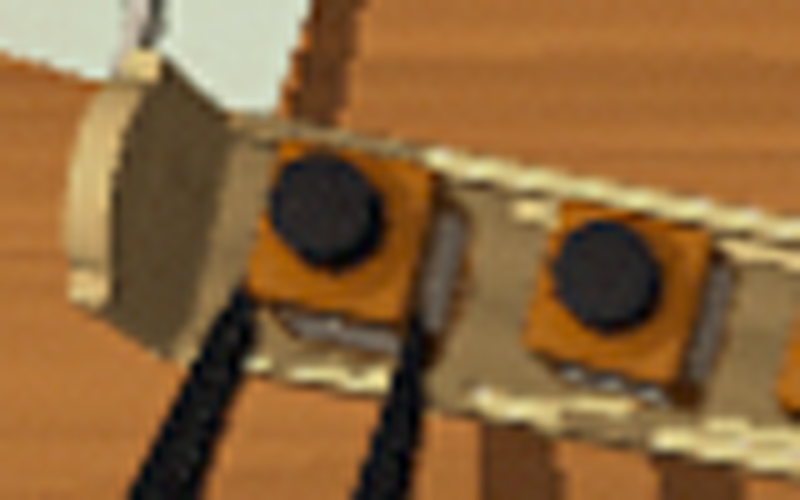

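The held cap is at e(326,210) and the neighbour's cap is at (606,276).

Run:
```python
from h import *
h=atz("top",130+32.6-.45,190+21-.45,122.7);m=atz("top",130+60.6-.45,190+27.6-.45,98);print(h,m,h-m)
d=(h-m)[:2];print("along",d@[.191,.982],"across",d@[.982,-.191])
```

```text
[555.  209.6 122.7] [543.3 146.7  98. ] [11.7 62.9 24.7]
along 64.00250000000001 across -0.5244999999999571
```

>>> {"name": "move_arm", "arguments": {
  "commands": [
    [[0.05,0.2,-0.6],[0,0,0],0],
    [[0,0,-0.6],[0,0,0],0],
    [[0,0,-0.5],[0,0,0],0],
    [[0,0,-0.3],[0,0,0],0],
    [[0,0,-0.1],[0,0,0],0],
    [[0,0,0],[0,0,0],0]
  ]
}}

```text
t: 10.9
eef_pos: [564.2, 210.8, 43.2]
tcp_rot: [-3.129, 1.134, 2.962]
ft_force: [-0.6, -0.1, -1.6]
opening: 0.407
grip_force: 30.0
```

>>> {"name": "move_arm", "arguments": {
  "commands": [
    [[0,0,-0.1],[0,0,0],0],
    [[0,0,-0.1],[0,0,0],0],
    [[0,0,0],[0,0,0],0]
  ]
}}

```text
t: 11.2
eef_pos: [564.3, 210.8, 41.3]
tcp_rot: [-3.13, 1.134, 2.962]
ft_force: [1.1, -1.4, -2.2]
opening: 0.401
grip_force: 30.0
```

>>> {"name": "move_arm", "arguments": {
  "commands": [
    [[0,0,-0.1],[0,0,0],0],
    [[0,0,0],[0,0,0],0]
  ]
}}

```text
t: 11.4
eef_pos: [564.3, 210.8, 40.3]
tcp_rot: [-3.13, 1.134, 2.962]
ft_force: [-0.4, -0.7, -1.8]
opening: 0.4
grip_force: 30.0
```

>>> {"name": "move_arm", "arguments": {
  "commands": [
    [[0,0,-0.1],[0,0,0],0],
    [[0,0,0],[0,0,0],0]
  ]
}}

```text
t: 11.6
eef_pos: [564.3, 210.8, 39.3]
tcp_rot: [-3.13, 1.134, 2.962]
ft_force: [0.3, 0.1, -1.3]
opening: 0.401
grip_force: 30.0
```

>>> {"name": "move_arm", "arguments": {
  "commands": [
    [[0,0,-0.1],[0,0,0],0],
    [[0,0,0],[0,0,0],0]
  ]
}}

```text
t: 11.8
eef_pos: [564.3, 210.7, 38.2]
tcp_rot: [-3.13, 1.134, 2.962]
ft_force: [-0.1, -0.4, -1.4]
opening: 0.406
grip_force: 30.0
```

>>> {"name": "move_arm", "arguments": {
  "commands": [
    [[0,0,-0.1],[0,0,0],0],
    [[0,0,0],[0,0,0],0]
  ]
}}

```text
t: 12.0
eef_pos: [564.3, 210.8, 37.3]
tcp_rot: [-3.13, 1.135, 2.962]
ft_force: [0.4, 0.4, -1.3]
opening: 0.405
grip_force: 30.0
```

>>> {"name": "move_arm", "arguments": {
  "commands": [
    [[0,0,-0.1],[0,0,0],0],
    [[0,0,0],[0,0,0],0]
  ]
}}

```text
t: 12.2
eef_pos: [564.3, 210.8, 36.4]
tcp_rot: [-3.13, 1.135, 2.962]
ft_force: [-0.7, 1.4, 0.1]
opening: 0.401
grip_force: 30.0
```

>>> {"name": "move_arm", "arguments": {
  "commands": [
    [[0,0,-0.05],[0,0,0],0],
    [[0,0,0],[0,0,0],0]
  ]
}}

```text
t: 12.4
eef_pos: [564.3, 210.7, 36.2]
tcp_rot: [-3.13, 1.135, 2.961]
ft_force: [-2.0, -0.2, 3.6]
opening: 0.403
grip_force: 30.0
```

Contact is made and the reading is about 4 N. I'll open slightly and back out along the tool.

>>> {"name": "move_arm", "arguments": {
  "commands": [
    [[0,0,0],[0,0,0],0.52],
    [[0,0,0],[0,0,0],0.52],
    [[0,0,0],[0,0,0],0.52],
    [[0,0,0],[0,0,0],0.52],
    [[-0.5,0.1,0.23],[0,0,0],0.52],
    [[-1.0,0.2,0.47],[0,0,0],0.52],
    [[-2.0,0.38,0.95],[0,0,0],0.52],
    [[-3.0,0.57,1.4],[0,0,0],0.52],
    [[-3.0,0.57,1.4],[0,0,0],0.52],
    [[0,0,0],[0,0,0],0.52]
  ]
}}

```text
t: 13.4
eef_pos: [466.1, 229.7, 81.8]
tcp_rot: [-3.129, 1.134, 2.966]
ft_force: [-0.3, -0.3, -0.9]
opening: 0.521
grip_force: 0.0
```

```bash
python3 log.py;python3 - <<'E'
from h import *
a=read_camera("top");b=read_camera("side")
A=cv2.resize(a[155:255,130:290],(800,500),interpolation=cv2.INTER_CUBIC)
B=cv2.resize(b[110:230,230:330],(416,500),interpolation=cv2.INTER_CUBIC)
cv2.imwrite("pics/f.png",cv2.resize(np.hstack([A,B]),(800,329)))
E
```

```text
{'eef_pos': [466.13877, 229.66506, 81.84367], 'tcp_rot': [-3.12856, 1.13405, 2.96626], 'joints': [0.77066, 0.77166, 2.44244, 4.07598, 1.17644, 1.62905]}
```

View pics/f.png

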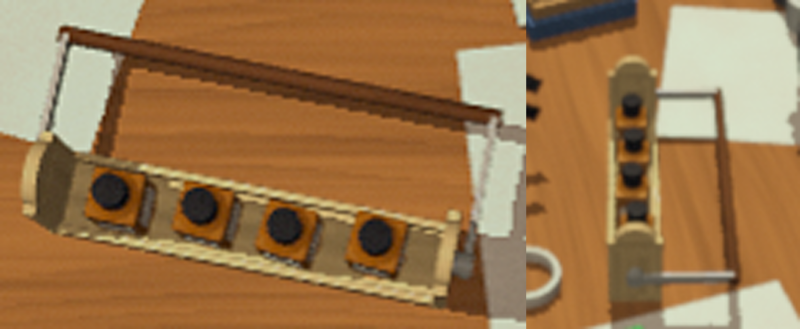

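The bottle stands on the pad in line with the three mates. The bar runs from (62,36) to (498,118). Next I'll plan the handle swing, gripping the bar mid-length with the tool tilted so the lower finger hooks under it.

```bash
cat > hp.py <<'E'
from ik import *
cx=np.array([.9816,-.1908,0]);cy=np.array([.1908,.9816,0]);H=np.array([537,115.5,50])
def tool(phi,sg):
    z=-np.sin(phi)*cx-np.cos(phi)*np.array([0,0,1]);y=sg*(np.cos(phi)*cx-np.sin(phi)*np.array([0,0,1]));x=np.cross(y,z)
    return R.from_matrix(np.c_[x,y,z])
def bar(th): return H+115*np.cos(th)*cx+np.array([0,0,115*np.sin(th)])
E
python3 - <<'E'
from hp import *
for phi in(0,20,35):
  for sg in(1,-1):
    W=tool(np.radians(phi),sg);z=W.as_matrix()[:,2]
    for th in(0,.8,1.57):
      print(phi,sg,th,[(round(c,4),q.round(2).tolist()) for c,q in ik(bar(th)+19*z,W,12)[:1]])
E
```

```text
0 1 0 [(np.float64(0.0), [0.04, 0.7, 1.61, -0.0, 0.83, 0.23])]
0 1 0.8 [(np.float64(0.0), [0.06, 0.56, 1.64, -0.0, 0.94, 0.25])]
0 1 1.57 [(np.float64(0.0), [0.09, 0.43, 1.79, 0.0, 0.93, 0.28])]
0 -1 0 [(np.float64(0.008), [0.09, 0.7, 1.62, -0.14, 0.81, -2.69])]
0 -1 0.8 [(np.float64(0.0083), [0.11, 0.56, 1.64, -0.12, 0.93, -2.69])]
0 -1 1.57 [(np.float64(0.0051), [0.14, 0.43, 1.79, -0.1, 0.92, -2.69])]
20 1 0 [(np.float64(0.0), [0.01, 0.84, 1.35, 0.07, 1.3, 0.17])]
20 1 0.8 [(np.float64(0.0), [0.02, 0.7, 1.39, 0.07, 1.39, 0.19])]
20 1 1.57 [(np.float64(0.0), [0.05, 0.57, 1.58, 0.08, 1.34, 0.21])]
20 -1 0 [(np.float64(0.0276), [0.07, 0.83, 1.35, -0.04, 1.28, -2.69])]
20 -1 0.8 [(np.float64(0.026), [0.07, 0.7, 1.4, -0.02, 1.37, -2.69])]
20 -1 1.57 [(np.float64(0.0206), [0.11, 0.56, 1.57, -0.01, 1.33, -2.69])]
35 1 0 [(np.float64(0.0), [-0.0, 0.96, 1.15, 0.11, 1.63, 0.16])]
35 1 0.8 [(np.float64(0.0), [0.0, 0.83, 1.22, 0.11, 1.69, 0.17])]
35 1 1.57 [(np.float64(0.0), [0.03, 0.69, 1.44, 0.12, 1.62, 0.19])]
35 -1 0 [(np.float64(0.0391), [0.03, 0.96, 1.15, 0.05, 1.63, -2.69])]
35 -1 0.8 [(np.float64(0.0358), [0.03, 0.83, 1.22, 0.07, 1.69, -2.69])]
35 -1 1.57 [(np.float64(0.0314), [0.06, 0.69, 1.43, 0.07, 1.62, -2.69])]
```

```bash
cat > plan2.py <<'E'
from hp import *
Wn=tool(np.radians(35),1);z=Wn.as_matrix()[:,2]
s=state();q0=np.array(s["joints"]);p0=np.array(s["eef_pos"]);R0=R.from_euler('xyz',s["tcp_rot"])
pm=bar(0)+19*z-110*z
c,q1=ik(pm,Wn,1,x0=[-0.0,0.8,1.15,0.11,1.7,.16])[0];print(c,q1.round(2),pm)
n=6;zs=[0,200,250,250,220,150,0];q=q0;Wp=R0
for i in range(1,n+1):
    sf=i/n;Wi=fk(q0+(q1-q0)*sf,k)[1] if i<n else Wn
    rv=(Wi*Wp.inv()).as_rotvec(degrees=True);mx=0
    for m in range(1,9):
        Wm=R.from_rotvec(rv*m/8,degrees=True)*Wp;pp=p0+(pm-p0)*(i-1+m/8)/n+[0,0,zs[i-1]+(zs[i]-zs[i-1])*m/8]
        c,qn=ik(pp,Wm,1,x0=q)[0]
        if c>1e-4: print("FAIL",i,m,c,qn.round(2))
        mx=max(mx,np.abs(qn-q).max());q=qn
    print(i,"rv/8",(rv/8).round(2),"dp/8",((pm-p0)/n/8+[0,0,(zs[i]-zs[i-1])/8]).round(1),q.round(2),"dq",mx.round(2));Wp=Wi
E
python3 plan2.py
```

```text
4.3112266902082886e-30 [-0.02  0.98  0.86  0.11  1.9   0.18] [701.12051446  83.59882421 124.54283603]
1 rv/8 [-0.75 -2.36  4.27] dp/8 [ 4.8 -3.  25.9] [0.13 0.39 2.61 2.89 1.32 1.46] dq 0.18
2 rv/8 [-1.14 -3.73  3.55] dp/8 [ 4.8 -3.   7.2] [-0.33  0.56  2.36  1.95  1.7   1.21] dq 0.14
3 rv/8 [-1.27 -4.33  3.04] dp/8 [ 4.8 -3.   0.9] [-0.35  0.71  1.84  1.49  1.94  0.96] dq 0.07
4 rv/8 [-1.53 -4.12  2.95] dp/8 [ 4.8 -3.  -2.8] [-0.28  0.82  1.31  1.12  2.11  0.7 ] dq 0.07
5 rv/8 [-2.21 -3.15  2.95] dp/8 [ 4.8 -3.  -7.8] [-0.17  0.89  0.93  0.65  2.14  0.38] dq 0.06
6 rv/8 [-3.14 -1.65  2.45] dp/8 [  4.8  -3.  -17.8] [-0.02  0.98  0.86  0.11  1.9   0.18] dq 0.07
```

>>> {"name": "move_arm", "arguments": {
  "commands": [
    [[0.38,-0.24,2.07],[-0.6,-1.89,3.42],0.52],
    [[0.38,-0.24,2.07],[-0.6,-1.89,3.42],0.52],
    [[0.38,-0.24,2.07],[-0.6,-1.89,3.42],0.52],
    [[0.38,-0.24,2.07],[-0.6,-1.89,3.42],0.52],
    [[0.38,-0.24,2.07],[-0.6,-1.89,3.42],0.52],
    [[0.38,-0.24,2.07],[-0.6,-1.89,3.42],0.52],
    [[0.38,-0.24,2.07],[-0.6,-1.89,3.42],0.52],
    [[0.38,-0.24,2.07],[-0.6,-1.89,3.42],0.52],
    [[0.38,-0.24,2.07],[-0.6,-1.89,3.42],0.52],
    [[0.38,-0.24,2.07],[-0.6,-1.89,3.42],0.52]
  ]
}}

```text
t: 14.5
eef_pos: [507.9, 204.1, 287.7]
tcp_rot: [-2.275, 1.383, -1.893]
ft_force: [0.2, -0.0, -1.0]
opening: 0.518
grip_force: 0.0
```

>>> {"name": "move_arm", "arguments": {
  "commands": [
    [[0.48,-0.3,0.72],[-1.14,-3.73,3.55],0.52],
    [[0.48,-0.3,0.72],[-1.14,-3.73,3.55],0.52],
    [[0.48,-0.3,0.72],[-1.14,-3.73,3.55],0.52],
    [[0.48,-0.3,0.72],[-1.14,-3.73,3.55],0.52],
    [[0.48,-0.3,0.72],[-1.14,-3.73,3.55],0.52],
    [[0.48,-0.3,0.72],[-1.14,-3.73,3.55],0.52],
    [[0.48,-0.3,0.72],[-1.14,-3.73,3.55],0.52],
    [[0.48,-0.3,0.72],[-1.14,-3.73,3.55],0.52]
  ]
}}

```text
t: 15.3
eef_pos: [546.3, 179.5, 344.7]
tcp_rot: [-1.205, 0.964, -0.366]
ft_force: [0.6, 0.7, -0.1]
opening: 0.523
grip_force: 0.0
```

>>> {"name": "move_arm", "arguments": {
  "commands": [
    [[0.48,-0.3,0.09],[-1.27,-4.33,3.04],0.52],
    [[0.48,-0.3,0.09],[-1.27,-4.33,3.04],0.52],
    [[0.48,-0.3,0.09],[-1.27,-4.33,3.04],0.52],
    [[0.48,-0.3,0.09],[-1.27,-4.33,3.04],0.52],
    [[0.48,-0.3,0.09],[-1.27,-4.33,3.04],0.52],
    [[0.48,-0.3,0.09],[-1.27,-4.33,3.04],0.52],
    [[0.48,-0.3,0.09],[-1.27,-4.33,3.04],0.52],
    [[0.48,-0.3,0.09],[-1.27,-4.33,3.04],0.52]
  ]
}}

```text
t: 16.1
eef_pos: [584.7, 155.6, 351.5]
tcp_rot: [-1.291, 0.342, 0.018]
ft_force: [-0.0, 0.0, 0.1]
opening: 0.52
grip_force: 0.0
```

>>> {"name": "move_arm", "arguments": {
  "commands": [
    [[0.48,-0.3,-0.28],[-1.53,-4.12,2.95],0.52],
    [[0.48,-0.3,-0.28],[-1.53,-4.12,2.95],0.52],
    [[0.48,-0.3,-0.28],[-1.53,-4.12,2.95],0.52],
    [[0.48,-0.3,-0.28],[-1.53,-4.12,2.95],0.52],
    [[0.48,-0.3,-0.28],[-1.53,-4.12,2.95],0.52],
    [[0.48,-0.3,-0.28],[-1.53,-4.12,2.95],0.52],
    [[0.48,-0.3,-0.28],[-1.53,-4.12,2.95],0.52],
    [[0.48,-0.3,-0.28],[-1.53,-4.12,2.95],0.52]
  ]
}}

```text
t: 16.9
eef_pos: [623.1, 131.5, 328.8]
tcp_rot: [-1.619, -0.174, 0.415]
ft_force: [-0.1, -0.1, 0.1]
opening: 0.522
grip_force: 0.0
```

```bash
cat > fin2.py <<'E'
from hp import *
W=tool(np.radians(35),1);z=W.as_matrix()[:,2]
s=state();C=R.from_euler('xyz',s["tcp_rot"])
print("rot",(W*C.inv()).as_rotvec(degrees=True).round(1),"pos",np.round(s["eef_pos"],1),"to pre",(bar(0)-91*z-s["eef_pos"]).round(1),"to grasp",(bar(0)+19*z-s["eef_pos"]).round(1), "j",np.round(s["joints"],2))
E
python3 fin2.py
```

```text
rot [-41.  -36.   46.6] pos [623.1 131.5 328.8] to pre [  78.   -47.9 -204.2] to grasp [  16.1  -35.9 -294.3] j [-0.28  0.82  1.31  1.12  2.11  0.69]
```

>>> {"name": "move_arm", "arguments": {
  "commands": [
    [[0.65,-0.4,-0.8],[-3.42,-3.0,3.88],0.52],
    [[0.65,-0.4,-0.8],[-3.42,-3.0,3.88],0.52],
    [[0.65,-0.4,-0.8],[-3.42,-3.0,3.88],0.52],
    [[0.65,-0.4,-0.8],[-3.42,-3.0,3.88],0.52],
    [[0.65,-0.4,-0.8],[-3.42,-3.0,3.88],0.52],
    [[0.65,-0.4,-0.8],[-3.42,-3.0,3.88],0.52],
    [[0.65,-0.4,-0.8],[-3.42,-3.0,3.88],0.52],
    [[0.65,-0.4,-0.8],[-3.42,-3.0,3.88],0.52]
  ]
}}

```text
t: 17.7
eef_pos: [675.2, 99.3, 264.6]
tcp_rot: [-2.255, -0.153, 1.083]
ft_force: [0.3, -0.2, 0.2]
opening: 0.518
grip_force: 0.0
```

>>> {"name": "move_arm", "arguments": {
  "commands": [
    [[0.65,-0.4,-2.8],[-3.42,-3.0,3.88],0.52],
    [[0.65,-0.4,-2.8],[-3.42,-3.0,3.88],0.52],
    [[0.65,-0.4,-2.8],[-3.42,-3.0,3.88],0.52],
    [[0.65,-0.4,-2.8],[-3.42,-3.0,3.88],0.52],
    [[0,0,0],[0,0,0],0.52]
  ]
}}

```text
t: 18.2
eef_pos: [699.6, 85.8, 150.6]
tcp_rot: [-2.526, 0.002, 1.378]
ft_force: [-1.0, 0.2, 0.3]
opening: 0.52
grip_force: 0.0
```

```bash
python3 fin2.py;python3 - <<'E'
from h import *
a=read_camera("top");b=read_camera("side")
A=cv2.resize(a[145:245,130:290],(800,500),interpolation=cv2.INTER_CUBIC)
B=cv2.resize(b[110:230,230:350],(500,500),interpolation=cv2.INTER_CUBIC)
cv2.imwrite("pics/g.png",cv2.resize(np.hstack([A,B]),(800,308)))
E
```

```text
rot [ 0.1 -0.3  0. ] pos [699.6  85.8 150.6] to pre [  1.5  -2.2 -26.1] to grasp [ -60.4    9.9 -116.2] j [-0.02  0.96  0.84  0.11  1.95  0.19]
```

View pics/g.png

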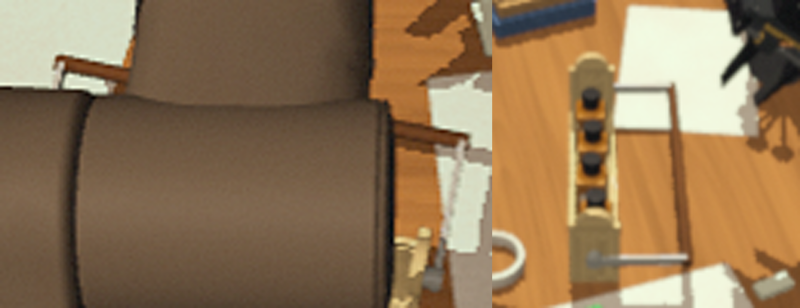

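The side view shows the fingers outside the bar on the far side, and all bottles are standing. I'll go in along the tool axis.

>>> {"name": "move_arm", "arguments": {
  "commands": [
    [[0.15,-0.2,-2.6],[0,0,0],0.52],
    [[-1.2,0.24,-1.8],[0,0,0],0.52],
    [[-1.2,0.24,-1.8],[0,0,0],0.52],
    [[-1.2,0.24,-1.8],[0,0,0],0.52],
    [[-1.2,0.24,-1.8],[0,0,0],0.52],
    [[-0.7,0.14,-1.0],[0,0,0],0.52],
    [[-0.5,0.1,-0.8],[0,0,0],0.52],
    [[0,0,0],[0,0,0],0.3],
    [[0,0,0],[0,0,0],0.3]
  ]
}}

```text
t: 19.2
eef_pos: [642.7, 94.7, 38.5]
tcp_rot: [-2.531, -0.0, 1.375]
ft_force: [-0.2, 0.3, -0.2]
opening: 0.407
grip_force: 0.0
```

>>> {"name": "move_arm", "arguments": {
  "commands": [
    [[0,0,0],[0,0,0],0.2],
    [[0,0,0],[0,0,0],0.2],
    [[0,0,0],[0,0,0],0.1],
    [[0,0,0],[0,0,0],0.1],
    [[0,0,0],[0,0,0],0],
    [[0,0,0],[0,0,0],0]
  ]
}}

```text
t: 19.8
eef_pos: [642.0, 95.0, 37.8]
tcp_rot: [-2.53, 0.0, 1.376]
ft_force: [0.1, 0.1, 0.5]
opening: 0.019
grip_force: 0.0
```

Missed the bar, so the handle's starting angle may not be 0. I'll triangulate the bar from both views.

Run:
```python
from h import *
b=read_camera("side")
cv2.imwrite("pics/h.png",cv2.resize(b[120:220,240:340],(600,600),interpolation=cv2.INTER_CUBIC))
```

```text
(no output)
```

View pics/h.png

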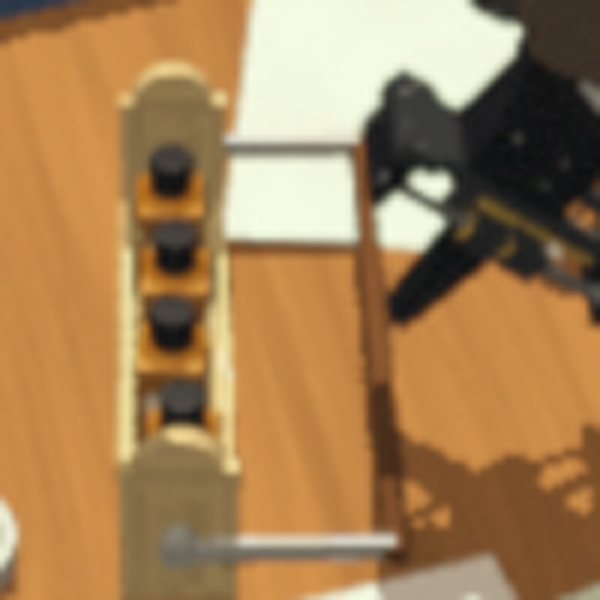

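The closed tips at h(400,315) are just outside the bar, which sits at x≈377 on that row. Its ends are at (362,145) and (395,548).

Run:
```python
from h import *
def tri(a,b):
    (o1,d1),(o2,d2)=ray("top",*a),ray("side",*b)
    A=np.c_[d1,-d2];t=np.linalg.lstsq(A,o2-o1,rcond=None)[0]
    p,q=o1+d1*t[0],o2+d2*t[1];return ((p+q)/2).round(1),np.linalg.norm(p-q).round(1)
S=lambda x,y:(240+x/6-.42,120+y/6-.42);T=lambda x,y:(130+x/5-.4,155+y/5-.4)
print("far end",tri(T(97,48),S(362,145)));print("near end",tri(T(757,178),S(395,548)))
# bar as plane through top cam ∩ side ray at mid
o,d1=ray("top",*T(97,48));_,d2=ray("top",*T(757,178));n=np.cross(d1,d2)
for xy in((362,145),(371,230),(377,310),(383,400),(392,520)):
    o2,e=ray("side",*S(*xy));print(xy,(o2+e*(n@(o-o2))/(n@e)).round(1))
print("tip", proj("side",[642,95,38]), S(400,315))
```

```text
far end (array([686.8, 261.2,  46.2]), np.float64(0.3))
near end (array([619.5, -72.8,  51.7]), np.float64(0.4))
(362, 145) [688.  264.8  43.2]
(371, 230) [677.  197.8  32.7]
(377, 310) [660.5 121.1  39.4]
(383, 400) [641.4  36.9  51. ]
(392, 520) [620.7 -59.6  59.2]
tip [299.1 177.3] (306.24666666666667, 172.08)
```

Run:
```python
from h import *
s=state();print(s["eef_pos"],s["tcp_rot"],s["joints"],s["opening"])
t=np.array([642,95,38.]);z=np.array([-.563,.109,-.819])
for d in(0,19,40,80): 
    p=proj("side",t-d*z);print(d,((p-[240,120]+.42)*6).round(0), proj("top",t-d*z))
for P in([651,94,50],[653,94,50],[684,263,50],[618,-75,50],[537,115,98],[555.5,212.5,98],[545,148,98],[520,18,98]): print(P,((proj("side",P)-[240,120]+.42)*6).round(0))
```

```text
[641.97211225  95.00300996  37.77114314] [-2.53010100e+00  6.68748123e-05  1.37616227e+00] [-0.00572264  0.960701    1.14347452  0.10822478  1.64009893  0.16284662] 0.0065276485172755154
0 [357. 346.] [214.6 182.4]
19 [378. 327.] [215.  176.9]
40 [400. 304.] [215.4 170.7]
80 [445. 261.] [216.3 158.4]
[651, 94, 50] [374. 330.]
[653, 94, 50] [378. 330.]
[684, 263, 50] [357. 139.]
[618, -75, 50] [394. 553.]
[537, 115, 98] [171. 270.]
[555.5, 212.5, 98] [169. 156.]
[545, 148, 98] [174. 230.]
[520, 18, 98] [176. 394.]
```

Run:
```python
from h import *
t=np.array([555,-298.3,101.8]);z=np.array([0,.4226,-.906])
for d in(0,19,40): print(d,proj("top",t-d*z),"obs tips 380,210.9")
b=read_camera("side")
for v in range(168,182): print(v,[int(x) for x in b[v,293:313].mean(1)])
```

```text
0 [375.4 212.7] obs tips 380,210.9
19 [380.2 211.6] obs tips 380,210.9
40 [385.8 210.3] obs tips 380,210.9
168 [131, 128, 129, 132, 136, 128, 101, 76, 88, 91, 84, 87, 81, 44, 29, 25, 21, 20, 24, 25]
169 [132, 130, 129, 131, 135, 130, 107, 77, 86, 92, 83, 65, 46, 35, 23, 16, 21, 23, 28, 39]
170 [134, 130, 129, 130, 133, 128, 104, 77, 86, 92, 84, 68, 38, 26, 23, 23, 22, 28, 49, 82]
171 [135, 132, 130, 129, 132, 133, 119, 81, 85, 90, 85, 71, 38, 25, 21, 23, 28, 49, 88, 120]
172 [136, 132, 130, 129, 131, 134, 123, 84, 84, 91, 86, 72, 37, 25, 25, 33, 55, 85, 119, 135]
173 [136, 134, 131, 129, 130, 133, 123, 87, 84, 90, 87, 74, 58, 45, 47, 78, 101, 118, 134, 137]
174 [136, 135, 132, 130, 130, 132, 121, 86, 83, 90, 88, 83, 88, 83, 88, 116, 131, 134, 136, 136]
175 [136, 136, 133, 130, 129, 132, 122, 86, 80, 91, 90, 92, 110, 116, 120, 132, 135, 136, 135, 134]
176 [136, 135, 134, 131, 130, 132, 122, 85, 78, 89, 91, 96, 118, 132, 133, 134, 135, 137, 136, 134]
177 [136, 136, 136, 132, 130, 130, 121, 85, 77, 90, 91, 94, 117, 133, 135, 136, 136, 137, 136, 135]
178 [137, 136, 136, 133, 129, 128, 119, 85, 76, 88, 91, 91, 112, 132, 134, 136, 136, 137, 137, 137]
179 [137, 136, 136, 134, 130, 129, 123, 99, 76, 89, 92, 92, 114, 134, 135, 136, 136, 137, 137, 137]
180 [137, 136, 137, 135, 131, 129, 124, 106, 75, 86, 92, 93, 113, 134, 135, 136, 136, 136, 138, 136]
181 [139, 136, 136, 135, 133, 129, 120, 98, 76, 85, 91, 91, 111, 135, 135, 135, 135, 136, 136, 137]
```

Run:
```python
from h import *
b=read_camera("side").astype(int);a=cv2.resize(cv2.imread("pics/side0.png"),(560,420),interpolation=cv2.INTER_AREA).astype(int)
for v in(150,155,160,165,176,182,188,195,200,205,209,211,213):
    print(v,a[v,294:312].mean(1).astype(int).tolist(),"\n   ",b[v,294:312].mean(1).astype(int).tolist())
print("near end col 306", a[206:218,306].mean(1).astype(int),b[206:218,306].mean(1).astype(int))
print("far end col 300", a[138:150,300].mean(1).astype(int),b[138:150,300].mean(1).astype(int))
```

```text
150 [211, 210, 210, 207, 178, 101, 74, 102, 160, 203, 210, 210, 210, 210, 211, 210, 210, 211] 
    [238, 238, 238, 235, 212, 120, 80, 56, 40, 48, 40, 26, 34, 78, 162, 218, 232, 234]
155 [212, 212, 212, 210, 188, 125, 81, 86, 133, 187, 210, 212, 211, 212, 212, 212, 212, 212] 
    [239, 239, 239, 238, 220, 148, 96, 100, 153, 211, 235, 239, 239, 239, 239, 236, 227, 204]
160 [125, 127, 130, 132, 124, 99, 75, 74, 94, 147, 188, 197, 197, 198, 201, 202, 202, 205] 
    [145, 150, 152, 155, 148, 119, 89, 91, 112, 173, 219, 226, 226, 227, 230, 229, 223, 191]
165 [109, 112, 114, 114, 100, 70, 62, 71, 73, 77, 96, 110, 114, 116, 115, 114, 112, 111] 
    [130, 133, 136, 135, 123, 87, 78, 89, 89, 94, 117, 130, 124, 92, 49, 30, 26, 23]
176 [113, 111, 109, 108, 109, 98, 72, 64, 71, 74, 78, 97, 110, 113, 113, 113, 114, 114] 
    [135, 134, 130, 129, 132, 122, 85, 79, 90, 90, 95, 118, 131, 133, 134, 135, 136, 136]
182 [114, 115, 114, 112, 109, 100, 83, 63, 66, 72, 73, 91, 113, 115, 112, 113, 114, 114] 
    [137, 137, 137, 134, 129, 123, 102, 78, 85, 89, 87, 110, 138, 137, 135, 136, 137, 137]
188 [117, 
[... 761 characters left out ...]
, 68, 85, 103, 109, 111] 
    [183, 185, 187, 188, 188, 190, 194, 191, 184, 182, 181, 166, 109, 71, 63, 74, 76, 77]
211 [105, 106, 108, 108, 108, 107, 105, 106, 105, 100, 93, 82, 60, 60, 84, 102, 106, 106] 
    [120, 122, 123, 123, 123, 122, 122, 121, 119, 115, 107, 98, 71, 60, 65, 73, 75, 76]
213 [107, 110, 108, 106, 105, 103, 98, 99, 96, 82, 57, 42, 44, 65, 93, 105, 109, 113] 
    [129, 136, 133, 131, 130, 127, 122, 120, 114, 87, 69, 54, 51, 56, 67, 74, 76, 78]
near end col 306 [ 64  64  71  89  91  60  38  44  67  90 116 138] [ 80  80  88 109 114  71  46  51  68  93 132 158]
far end col 300 [212 211 209 191 148 111  90  83  80  77  77  76] [231 210 176 143 115  95  80  79  79  79  78  80]
```

Run:
```python
from hp import *
f=lambda P:((proj("side",P)-[240,120]+.42)*6).round(0)
g=lambda P:((proj("top",P)-[130,155]+.4)*5).round(0)
print("obs side: hinge near (178,547) arm end (395,543); far arm (225,145)->(358,148); top c1: near arm (706,400)->(748,185), far arm (68,205)->(98,55)")
for th in(-.1,0,.1,.2,.3):
    B=bar(th);print(th,"near",f(H-168*cy),f(B-168*cy),"far",f(H+168*cy),f(B+168*cy),"top near",g(H-168*cy),g(B-168*cy),"far",g(B+168*cy))
```

```text
obs side: hinge near (178,547) arm end (395,543); far arm (225,145)->(358,148); top c1: near arm (706,400)->(748,185), far arm (68,205)->(98,55)
-0.1 near [174. 550.] [389. 563.] far [169. 145.] [354. 159.] top near [710. 406.] [753. 188.] far [105.  62.]
0 near [174. 550.] [391. 549.] far [169. 145.] [355. 144.] top near [710. 406.] [754. 182.] far [100.  55.]
0.1 near [174. 550.] [391. 534.] far [169. 145.] [355. 129.] top near [710. 406.] [754. 179.] far [95. 50.]
0.2 near [174. 550.] [390. 519.] far [169. 145.] [354. 115.] top near [710. 406.] [754. 177.] far [90. 48.]
0.3 near [174. 550.] [385. 505.] far [169. 145.] [350. 100.] top near [710. 406.] [754. 179.] far [84. 48.]
```

The bar hasn't moved. I'll test whether the shut fingers are under it with a small lift.

>>> {"name": "move_arm", "arguments": {
  "commands": [
    [[0,0,0.3],[0,0,0],0],
    [[0,0,0.3],[0,0,0],0],
    [[0,0,0],[0,0,0],0]
  ]
}}

```text
t: 20.25
eef_pos: [642.2, 95.0, 44.4]
tcp_rot: [-2.531, -0.0, 1.376]
ft_force: [-0.2, -0.7, -0.2]
opening: 0.004
grip_force: 0.0
```

>>> {"name": "move_arm", "arguments": {
  "commands": [
    [[0,0,0.5],[0,0,0],0],
    [[0,0,0.5],[0,0,0],0],
    [[0,0,0],[0,0,0],0]
  ]
}}

```text
t: 20.55
eef_pos: [642.4, 95.0, 54.7]
tcp_rot: [-2.531, -0.0, 1.376]
ft_force: [0.7, 0.1, 0.1]
opening: 0.007
grip_force: 0.0
```

```bash
cat > barpos.py <<'E'
from h import *
b=read_camera("side").astype(int)
for v in(155,160,165,170,175,180,185,190): print(v,b[v,290:314].mean(1).astype(int).tolist())
E
python3 barpos.py
```

```text
155 [240, 240, 239, 239, 239, 239, 239, 237, 219, 147, 96, 101, 158, 216, 237, 239, 239, 239, 239, 239, 238, 231, 203, 138]
160 [135, 140, 143, 143, 146, 149, 152, 154, 148, 118, 90, 91, 112, 174, 218, 225, 225, 220, 197, 119, 47, 28, 22, 20]
165 [136, 133, 132, 129, 129, 133, 135, 135, 124, 84, 78, 88, 90, 91, 97, 74, 36, 25, 23, 23, 21, 23, 26, 47]
170 [137, 137, 136, 134, 129, 129, 130, 133, 129, 105, 75, 84, 91, 90, 99, 105, 87, 69, 90, 118, 135, 138, 137, 134]
175 [139, 139, 136, 137, 135, 131, 129, 128, 131, 122, 85, 81, 91, 90, 95, 119, 133, 135, 135, 135, 135, 135, 133, 136]
180 [135, 139, 139, 137, 136, 135, 135, 131, 129, 123, 105, 76, 86, 90, 90, 112, 135, 135, 135, 135, 136, 136, 138, 137]
185 [128, 133, 139, 139, 138, 136, 136, 135, 133, 129, 115, 81, 76, 77, 81, 103, 133, 138, 137, 135, 135, 136, 136, 139]
190 [129, 126, 129, 132, 137, 138, 137, 135, 134, 134, 120, 77, 57, 50, 49, 68, 108, 137, 140, 139, 137, 136, 136, 136]
```

There was no contact, and the real fingertips look about 25–30 mm short of the bar's far side. I'll reopen, go in 25 mm deeper and close again.

>>> {"name": "move_arm", "arguments": {
  "commands": [
    [[0,0,0],[0,0,0],0.5],
    [[0,0,0],[0,0,0],0.5],
    [[0,0,0],[0,0,0],0.5],
    [[0,0,0],[0,0,0],0.5],
    [[0,0,0],[0,0,0],0.5],
    [[0,0,-0.9],[0,0,0],0.5],
    [[0,0,-0.8],[0,0,0],0.5],
    [[0,0,0],[0,0,0],0.5]
  ]
}}

```text
t: 21.4
eef_pos: [641.2, 95.0, 35.0]
tcp_rot: [-2.528, 0.001, 1.376]
ft_force: [0.5, -0.1, 1.0]
opening: 0.498
grip_force: 0.0
```

>>> {"name": "move_arm", "arguments": {
  "commands": [
    [[-0.5,0.1,-0.7],[0,0,0],0.5],
    [[-0.5,0.1,-0.7],[0,0,0],0.5],
    [[-0.4,0.08,-0.6],[0,0,0],0.5],
    [[0,0,0],[0,0,0],0.3],
    [[0,0,0],[0,0,0],0.3],
    [[0,0,0],[0,0,0],0.25],
    [[0,0,0],[0,0,0],0.2]
  ]
}}

```text
t: 22.1
eef_pos: [628.2, 97.7, 17.0]
tcp_rot: [-2.531, -0.0, 1.376]
ft_force: [1.2, -0.0, -0.7]
opening: 0.233
grip_force: 0.0
```

>>> {"name": "move_arm", "arguments": {
  "commands": [
    [[0,0,0],[0,0,0],0],
    [[0,0,0],[0,0,0],0],
    [[0,0,0],[0,0,0],0],
    [[0,0,0],[0,0,0],0]
  ]
}}

```text
t: 22.5
eef_pos: [628.0, 97.8, 16.8]
tcp_rot: [-2.53, 0.0, 1.376]
ft_force: [0.1, -0.0, 0.4]
opening: 0.143
grip_force: 30.0
```

```bash
python3 barpos.py
```

```text
155 [241, 240, 240, 240, 239, 228, 184, 81, 44, 45, 22, 30, 79, 163, 220, 234, 234, 226, 191, 89, 40, 36, 34, 33]
160 [136, 140, 143, 144, 145, 150, 150, 145, 132, 108, 88, 91, 109, 171, 215, 214, 189, 144, 75, 61, 66, 77, 78, 48]
165 [136, 134, 133, 130, 129, 133, 136, 136, 124, 86, 78, 90, 89, 82, 79, 47, 26, 21, 22, 21, 26, 34, 33, 33]
170 [137, 137, 136, 134, 131, 131, 130, 133, 129, 101, 58, 34, 31, 28, 21, 21, 32, 49, 53, 46, 38, 31, 26, 21]
175 [140, 139, 137, 137, 135, 133, 130, 129, 114, 53, 27, 28, 40, 47, 43, 42, 36, 32, 44, 73, 102, 118, 132, 137]
180 [136, 140, 139, 137, 137, 135, 136, 132, 129, 124, 106, 77, 86, 89, 87, 111, 134, 136, 136, 135, 137, 138, 137, 137]
185 [129, 133, 140, 142, 139, 137, 136, 136, 134, 129, 115, 75, 53, 53, 56, 95, 133, 139, 138, 135, 136, 137, 138, 138]
190 [129, 128, 129, 133, 139, 138, 137, 136, 123, 103, 105, 74, 57, 48, 49, 53, 74, 103, 129, 137, 136, 136, 137, 136]
```

The bar is gripped at an opening of 0.143 (14 mm) and 30 N. Now I'll swing it along the arc, watching the force.

>>> {"name": "move_arm", "arguments": {
  "commands": [
    [[-0.04,0.01,0.9],[0,0,0],0],
    [[-0.1,0.02,0.9],[0,0,0],0],
    [[-0.17,0.03,0.88],[0,0,0],0],
    [[-0.24,0.05,0.87],[0,0,0],0]
  ]
}}

```text
t: 22.95
eef_pos: [623.6, 98.6, 53.2]
tcp_rot: [-2.534, -0.0, 1.376]
ft_force: [7.4, -0.8, -1.1]
opening: 0.141
grip_force: 30.0
```

```bash
python3 barpos.py
```

```text
155 [240, 240, 240, 240, 239, 239, 239, 237, 214, 122, 89, 114, 186, 229, 209, 142, 63, 24, 29, 43, 47, 35, 32, 33]
160 [185, 191, 200, 200, 201, 203, 208, 215, 198, 127, 79, 57, 33, 28, 24, 22, 19, 29, 56, 71, 49, 33, 28, 22]
165 [110, 109, 105, 97, 81, 82, 83, 74, 41, 28, 26, 23, 26, 36, 45, 46, 46, 38, 27, 27, 45, 76, 103, 121]
170 [137, 138, 136, 134, 130, 129, 129, 122, 96, 65, 62, 65, 52, 43, 50, 84, 115, 129, 133, 135, 138, 139, 138, 134]
175 [140, 138, 136, 137, 135, 132, 129, 128, 119, 81, 62, 56, 59, 68, 99, 132, 134, 134, 134, 136, 136, 135, 134, 136]
180 [135, 138, 138, 137, 137, 135, 135, 131, 117, 85, 73, 53, 52, 52, 81, 118, 135, 134, 135, 135, 137, 138, 138, 136]
185 [129, 134, 138, 140, 138, 137, 137, 136, 133, 118, 77, 55, 50, 48, 63, 104, 138, 140, 138, 136, 136, 137, 137, 139]
190 [129, 127, 128, 133, 138, 138, 138, 136, 134, 121, 84, 68, 52, 47, 50, 85, 123, 139, 141, 139, 136, 136, 136, 138]
```

Still gripped with only small forces, and the bar is moving with the hand. Continuing.

>>> {"name": "move_arm", "arguments": {
  "commands": [
    [[-0.31,0.06,0.85],[0,0,0],0],
    [[-0.37,0.07,0.82],[0,0,0],0],
    [[-0.43,0.08,0.79],[0,0,0],0],
    [[-0.49,0.1,0.75],[0,0,0],0],
    [[-0.55,0.11,0.71],[0,0,0],0],
    [[-0.6,0.12,0.66],[0,0,0],0]
  ]
}}

```text
t: 23.6
eef_pos: [596.0, 104.3, 99.3]
tcp_rot: [-2.534, -0.001, 1.376]
ft_force: [8.8, 0.6, 0.7]
opening: 0.136
grip_force: 30.0
```

>>> {"name": "move_arm", "arguments": {
  "commands": [
    [[-0.65,0.13,0.61],[0,0,0],0],
    [[-0.7,0.13,0.56],[0,0,0],0],
    [[-0.74,0.14,0.5],[0,0,0],0],
    [[-0.77,0.15,0.44],[0,0,0],0]
  ]
}}

```text
t: 24.0
eef_pos: [566.8, 110.2, 120.2]
tcp_rot: [-2.533, -0.001, 1.376]
ft_force: [4.3, 1.7, -0.2]
opening: 0.14
grip_force: 30.0
```

>>> {"name": "move_arm", "arguments": {
  "commands": [
    [[-0.8,0.16,0.38],[0,0,0],0],
    [[-0.83,0.16,0.31],[0,0,0],0],
    [[-0.43,0.08,0.12],[0,0,0],0],
    [[-0.43,0.08,0.12],[0,0,0],0]
  ]
}}

```text
t: 24.4
eef_pos: [542.7, 114.9, 129.1]
tcp_rot: [-2.534, -0.001, 1.376]
ft_force: [10.5, 2.3, 0.4]
opening: 0.138
grip_force: 30.0
```

>>> {"name": "move_arm", "arguments": {
  "commands": [
    [[-0.44,0.09,0.09],[0,0,0],0],
    [[-0.44,0.09,0.09],[0,0,0],0],
    [[-0.44,0.09,0.06],[0,0,0],0],
    [[-0.44,0.09,0.05],[0,0,0],0]
  ]
}}

```text
t: 24.8
eef_pos: [524.0, 118.5, 131.8]
tcp_rot: [-2.531, -0.001, 1.376]
ft_force: [4.2, 2.2, 1.5]
opening: 0.139
grip_force: 30.0
```

>>> {"name": "move_arm", "arguments": {
  "commands": [
    [[-0.3,0.06,0.02],[0,0,0],0],
    [[-0.3,0.06,0.01],[0,0,0],0],
    [[0,0,0],[0,0,0],0]
  ]
}}

```text
t: 25.1
eef_pos: [517.2, 119.7, 132.0]
tcp_rot: [-2.529, -0.0, 1.376]
ft_force: [0.7, 4.8, 1.7]
opening: 0.131
grip_force: 30.0
```

>>> {"name": "move_arm", "arguments": {
  "commands": [
    [[-0.2,0.04,0],[0,0,0],0],
    [[0,0,0],[0,0,0],0]
  ]
}}

```text
t: 25.3
eef_pos: [515.7, 119.9, 131.8]
tcp_rot: [-2.53, -0.0, 1.376]
ft_force: [1.6, 4.6, 2.3]
opening: 0.137
grip_force: 30.0
```

>>> {"name": "move_arm", "arguments": {
  "commands": [
    [[-0.2,0.04,0],[0,0,0],0],
    [[0,0,0],[0,0,0],0]
  ]
}}

```text
t: 25.5
eef_pos: [515.6, 120.0, 131.8]
tcp_rot: [-2.535, -0.001, 1.376]
ft_force: [9.2, 1.6, 2.8]
opening: 0.14
grip_force: 30.0
```

>>> {"name": "move_arm", "arguments": {
  "commands": [
    [[-0.2,0.04,0],[0,0,0],0],
    [[0,0,0],[0,0,0],0]
  ]
}}

```text
t: 25.7
eef_pos: [515.6, 120.0, 131.6]
tcp_rot: [-2.54, -0.001, 1.375]
ft_force: [20.6, -0.3, 1.6]
opening: 0.141
grip_force: 30.0
```

The stop is reached: position is stalled and the force is rising after a 115 mm swing. I'll relax the overshoot, release and withdraw along the tool.

>>> {"name": "move_arm", "arguments": {
  "commands": [
    [[0.3,-0.06,0],[0,0,0],0],
    [[0,0,0],[0,0,0],0.4],
    [[0,0,0],[0,0,0],0.45],
    [[0,0,0],[0,0,0],0.45],
    [[0,0,0],[0,0,0],0.45],
    [[0.6,-0.11,0.8],[0,0,0],0.45],
    [[1.1,-0.22,1.6],[0,0,0],0.45],
    [[1.7,-0.33,2.5],[0,0,0],0.45],
    [[2.2,-0.43,3.3],[0,0,0],0.45],
    [[2.2,-0.43,3.3],[0,0,0],0.45]
  ]
}}

```text
t: 26.7
eef_pos: [593.6, 104.5, 248.7]
tcp_rot: [-2.53, 0.0, 1.376]
ft_force: [1.3, -0.1, 0.4]
opening: 0.45
grip_force: 0.0
```

>>> {"name": "move_arm", "arguments": {
  "commands": [
    [[3,-3.5,1.5],[0,0,0],0.45],
    [[3,-3.5,1.5],[0,0,0],0.45],
    [[2,-4,1],[0,0,0],0.45],
    [[1,-4.5,1],[0,0,0],0.45],
    [[0,-4.5,1],[0,0,0],0.45],
    [[0,-4.5,0],[0,0,0],0.45],
    [[0,-4.5,0],[0,0,0],0.45],
    [[0,-4.5,0],[0,0,0],0.45],
    [[0,0,0],[0,0,0],0.45]
  ]
}}

```text
t: 27.6
eef_pos: [681.7, -236.3, 305.8]
tcp_rot: [-2.529, 0.001, 1.369]
ft_force: [0.8, 0.2, 0.3]
opening: 0.452
grip_force: 0.0
```

Run:
```python
from hp import *
a=read_camera("top");cv2.imwrite("pics/z.png",a)
b=read_camera("side")
def m(cam,im,P):
    u,v=proj(cam,P).round().astype(int);return im[v,u].tolist()
Hh=np.array([539,115.5,50])
for th in(1.2,1.35,1.5,1.571,1.6):
    print(th,[m("top",a,Hh+115*np.cos(th)*cx+[0,0,115*np.sin(th)]+d*cy) for d in(-120,-60,0,60,120)])
# bar profile across cx at z=165 and caps dark check
print([[int(np.mean(m("top",a,Hh+x*cx+[0,0,115]+d*cy))) for x in range(-24,25,3)] for d in(-60,0,120)])
print("caps top", proj("top",Hh+[0,0,48]), "bar upright px",proj("top",Hh+[0,0,115]))
for d in(-99,-33,33,99): print("side cap",m("side",b,Hh+d*cy+[-2,0,48]), m("side",b,Hh+d*cy+[-2,0,34]))
```

```text
1.2 [[72, 94, 118], [70, 91, 114], [66, 88, 113], [56, 117, 180], [198, 222, 214]]
1.35 [[67, 90, 115], [66, 89, 114], [68, 92, 114], [56, 112, 176], [201, 222, 214]]
1.5 [[66, 91, 115], [67, 91, 113], [65, 88, 112], [136, 203, 217], [44, 70, 91]]
1.571 [[69, 92, 115], [67, 91, 115], [68, 90, 114], [37, 67, 116], [40, 72, 122]]
1.6 [[62, 87, 111], [70, 93, 115], [67, 88, 114], [34, 64, 109], [27, 62, 105]]
[[34, 38, 9, 78, 92, 89, 92, 92, 91, 90, 91, 90, 91, 91, 94, 90, 89], [88, 88, 89, 90, 89, 90, 90, 89, 90, 89, 89, 88, 87, 92, 90, 91, 91], [68, 71, 70, 67, 70, 55, 52, 64, 78, 64, 52, 68, 128, 215, 214, 212, 212]]
caps top [203.1 219. ] bar upright px [200.  214.6]
side cap [37, 67, 106] [63, 74, 82]
side cap [45, 79, 123] [40, 74, 119]
side cap [43, 80, 127] [42, 79, 126]
side cap [44, 77, 124] [45, 79, 125]
```

Run:
```python
from h import *
print(env.job_done())
```

```text
the job is handed in; nothing more can be done
None
```

The job is handed in: the amber bottle stands upright on the empty pad and the handle is released at its upright stop (about 28 s of the 72 s). I had used all ten picture views, so the end state rests on force and position readings plus pixel checks. The handle's bar hid most of the bottle caps, but the hand touched no other bottle that I could tell.

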